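Run a lens plate out to the alignment pointer and hold it

ROBOT

A 6-joint arm with a two-finger parallel gripper is mounted at the origin on the work surface. World frame = base frame: x ahead of the robot, y to its left, z up, the work surface at z = 0. Lengths are in m, angles in rad, forces in N, time in s.
With the tool pointing down it reaches from about 0.225 to 0.725 m from the base axis. Payload 3.1 kg.
Tool frame: the origin (TCP) lies at the very end of the fingers, on their centre line; the grasp point (between the pads) lies 19 mm behind it; z points along the fingers, y is the line along which they close (so a half turn about z gives the same grasp; the last joint's range is limited). The gripper opens to 85 mm and grips with 20 to 120 N. Pads are 22 mm wide; open, the fingers measure 114 mm over their backs; the gripper's body (76 mm by 85 mm) begins 54 mm behind the grasp point. The pads swing forward as they close: fully open they stand 13 mm farther back than shut.
Start: joints at [-1.383, 0.048, 0.099, 1.622, 0, 1.443], TCP at [0.163, -0.499, 0.231] pointing down, gripper open.
Joint ranges: [-2.91, 2.91], [-0.99, 1.94], [-1.21, 1.42], [-2.12, 2.29], [-1.49, 1.47], [-3.14, 3.14]. Speed limits (rad/s): [2.79, 2.79, 3.14, 3.14, 3.14, 3.14].

INTERFACE

Orientations are given as a 3x3 rotation matrix whose columns are the frame's x, y, z axes.
In Python, from station import bot gives the robot as it stands. The module is installed in compiled form; this text tells all that it offers.
- The arm moves only by the shell command python3 -m crank 'ROWS' [FORCE]. ROWS is JSON, a list that holds one entry, the list of rows, each a list of 5 numbers: the shift along the tool's x, y, z as a fraction of full scale, then the turn about the tool's z as a fraction of full scale, then the opening, from 0 (shut) to 1 (fully open). A call has 1 to 8 rows; each row shifts and turns the commanded pose from where the row before left it, along the tool's axes as they then stand; what a row does not reach is not made up. Full scale, the value 1, is 0.05 m for a shift and 0.1 rad for a turn. A row lasts 1/10 s, in which the tool goes at most 50 mm and 8.59 degrees, less where a joint would pass 70% of its speed; a pose out of reach is approached as far as the arm can. A call with a number of a shift or a turn outside -1 to 1 is refused whole. A call with a gripper value outside its range is refused whole. The fingers move at their own pace and stop on an object; FORCE is the grip in N (left out, the last holds). Time passes only in rows, so rows that do not move let the fingers close. It gives the time, the measured TCP pose, the force, the opening and the grip force at its end, in the units of the state.
- bot.read_state(): the state, without advancing time (a new reading comes with each control period).
- bot.get_image(name): name is "side" or "top"; returns the picture (400x640x3 uint8, blue, green, red); there is no depth.
- bot.camera_info(name): a dict with "fov_y" (degrees; the focal length in pixels is half the picture's height over the tangent of half this angle, whatever the lens; pixels are square), "cx", "cy" (the principal point, pixels), "R" (3x3) and "t" (3): a world point X has camera coordinates R X + t. Camera axes: x right, y down, z forward; pixel columns grow to the right and rows downward; lengths in m; the calibration is good to about 2 mm. A picture is of the moment at which its call begins. camera_info takes no time and is no camera call.
- bot.close_job(): hands the job in; it is judged then, once.
The state is a dict: "t": time; "joint_pos": joint angles; "dq": joint speeds; "joint_efforts": joint torques, N m; "position": TCP position; "tool_rot": TCP orientation; "force": force on the tool from outside, world axes, zero at the start; "moment": the same for the moment, N m; "opening": finger opening in m; "grip_force": force on a finger pad.
Only numpy, scipy, OpenCV 4.12 (cv2) and the standard library are available. Lean on these libraries where they do the work, as an engineer would, in place of code of your own. Each camera call takes 0.05 s, during which the arm holds its last target. There are 200 camera calls.

TASK

Pull the clip-on stop straight up off its sprung rail at the end of the riser and set it down in the grey tray without dropping it. Then slide the lens plate, flat on the riser and square to it, out over that end until its front edge is in line with the tip of the pointer needle beside it; the plate is then front-heavy, so finish while still holding it with the gripper so that it stays level and does not tip. Do not lift the plate off the riser, and leave everything else where it is.

Things in the scene. Friction and masses are not known exactly. Their poses are not given: they have to be found in the camera images.
- riser: Fixed riser, a grey stack of breadboards. Flat top 300 mm (its x) by 180 mm (its y), 75 mm above the table. Origin on the table under the top's centre. Its +x points outward, the way the plate has to slide (roughly to the robot's left); the top ends at x = +150 mm. The stop's rail stands beyond that end.
- riser_edge (a point): Middle of the riser's outer top edge, 75 mm above the table; axes as the riser's. Beyond it, on a 28 mm high ledge reaching 55 mm further out, stands the rail: an upright aluminium bar along y, 14 mm thick, 120 mm long, centred 29 mm beyond the edge. Its top is 9 mm below the riser's top: the plate passes over it once the stop is off.
- stop_grip (a point): Centre of the grip block of the clip-on stop, 63.5 mm above its feet, 101.5 mm above the table while clipped on. Grip block 24 mm (x) by 30 mm (y), 47 mm high. Axes as the riser's. Sprung lips of the rail hold the stop: a straight upward pull of about 12 to 18 N frees it within 10 mm; its feet clear the rail after 28 mm.
- stop: The clip-on stop: loose, dark steel, 150 g, 87 mm high. A saddle 36 mm (x) by 40 mm (y), 40 mm high, straddles the rail, with the narrower grip block on top. It stands in the plate's way. Origin between its feet, at their underside.
- tray: Fixed grey open tray on the table at the robot's right, 170 mm (its x) by 150 mm (its y), 22 mm high, walls and floor 4 mm thick. Origin under its centre on the table. The stop may stand or lie in it.
- plate_grip (a point): Centre of the grip block on the rear end of the lens plate: black, 24 mm along the plate's x, 40 mm along its y, 50 mm high. This point is 35 mm above the plate's underside (110 mm above the table), 245 mm behind the plate's front edge, 35 mm from its rear edge. Axes as the plate's.
- plate_front (a point): Middle of the plate's front edge, half-way up its thickness (80 mm above the table); axes as the plate's, x pointing forward.
- plate: Loose lens plate, black aluminium, 280 (x) by 80 (y) by 10 mm, about 0.75 kg in all. Origin at the centre of its underside. A black round lens mount, 70 mm across, its knob reaching 90 mm above the underside, stands 45 mm behind the front edge, the grip block at the rear. It balances about 115 mm behind the front edge: with more than that overhanging it tips unless held.
- pointer_tip (a point): Tip of the brass needle of the pointer, 80 mm above the table, about 20 mm beside the plate's path on the side away from the robot. Axes as the riser's; the needle points along +y. The front edge must come as far out along x as this tip, 135 to 165 mm beyond the riser's edge.
- pointer: Fixed alignment pointer: 40 mm round foot, 13 mm steel post 90 mm high, needle near its top. Origin under the post on the table, 38 mm short of the needle's tip. The plate must not rest on or push against it.
- lens_ring: Bystander: small black ring 30 mm across, 9 mm high, lying on the riser beside the plate. Leave it.
- post_holder: Bystander: black upright cylinder, 33 mm foot, 63 mm high. Leave it.
- mirror_mount: Bystander: black mirror mount, 60 x 50 mm foot, 62 mm high. Leave it.
- wash_bottle: Bystander: white closed bottle, 60 mm across, 150 mm high. Leave it.
- driver: Bystander: screwdriver 170 mm long, lying down. Leave it.
- lens_box: Bystander: cardboard box 90 x 70 x 35 mm. Leave it.
- spare_post: Bystander: steel rod 13 mm thick, 75 mm long, lying down. Leave it.

How it is judged:
By the outcome, as a careful person would: the job done as asked, in the order asked, and still so for the second after the job is handed in, while the arm keeps its last pose, push and grip.
It also fails if it takes over 61 s, if anything falls off the work surface, if the arm or the gripper's body presses on something with over 40 N, if the wrist force passes 120 N, or if a joint passes its speed limit or range.

## Working session

There is one attempt and no reset: what is moved stays moved. The work goes in short steps, Python scripts to look and compute and a shell command to move; the robot and the scene stay as the last step left them, time stands still between calls to the robot, and variables do not carry over. Pictures are saved under pics/ and viewed, at most 10 in all, crops included, and the job is handed in when it is done.

```bash
mkdir -p pics
python3 - <<'E'
from station import bot
import cv2,numpy as np
for n in("side","top"):
    cv2.imwrite(f"pics/{n}0.png",bot.get_image(n)); c=bot.camera_info(n); print(n,c)
s=bot.read_state();print(s['t'],s['position'],np.round(s['tool_rot'],3).tolist(),s['force'],s['opening'])
E
```

```text
side {'fov_y': 56.18691534374889, 'cx': 316.37640380359403, 'cy': 198.53560095361735, 'R': array([[-0.99106719, -0.13189216,  0.01975575],
       [-0.08209392,  0.4865927 , -0.86976326],
       [ 0.10510195, -0.86361566, -0.4930736 ]]), 't': array([0.57688766, 0.12218965, 0.96069014])}
top {'fov_y': 57.54966247528238, 'cx': 317.2769475964523, 'cy': 201.48885699068117, 'R': array([[ 0.02549798, -0.99965918, -0.00560154],
       [-0.99282302, -0.02466789, -0.11702116],
       [ 0.1168431 ,  0.00854514, -0.99311362]]), 't': array([-0.00579462,  0.55920399,  1.04081649])}
0.1 [ 0.16295157 -0.49850433  0.23022416] [[0.951, 0.311, -0.0], [0.311, -0.951, 0.002], [0.0, -0.002, -1.0]] [ 1.00459746  0.14664385 -0.79441447] 0.08512708245228358
```

View pics/top0.png

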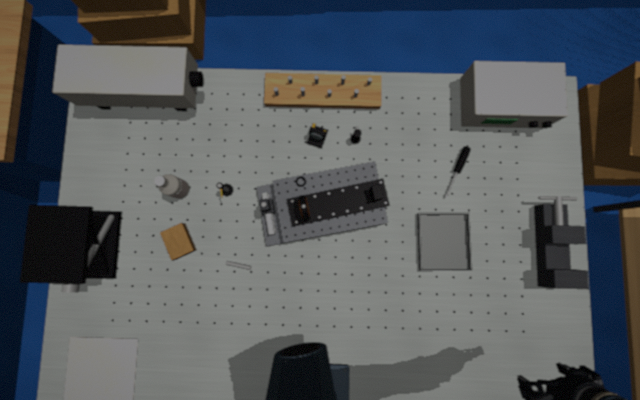

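View pics/side0.png

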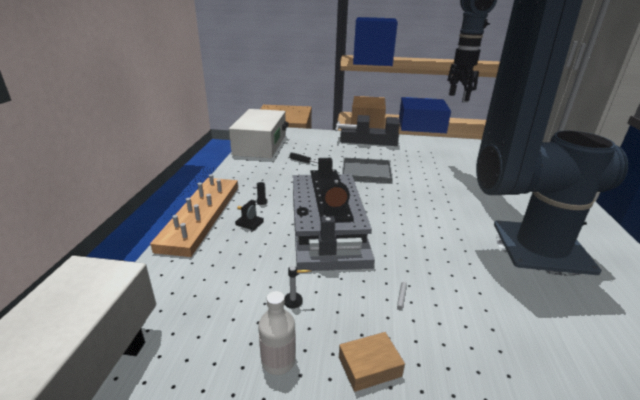

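```bash
cat > h.py <<'E'
from station import bot
import cv2,numpy as np
def K(n):
    c=bot.camera_info(n); f=200/np.tan(np.radians(c['fov_y']/2)); return c,f
def ray(n,u,v):
    c,f=K(n); R=c['R']; d=R.T@np.array([(u-c['cx'])/f,(v-c['cy'])/f,1.]); return -R.T@c['t'],d
def plane(n,u,v,z):
    o,d=ray(n,u,v); return o+d*(z-o[2])/d[2]
def two(a,b):  # a=(u,v) in top, b in side
    o,d=ray('top',*a);p,e=ray('side',*b)
    s=np.linalg.lstsq(np.c_[d,-e],p-o,rcond=None)[0]
    A,B=o+d*s[0],p+e*s[1]; return (A+B)/2,np.linalg.norm(A-B)
def px(n,X):
    c,f=K(n); p=c['R']@np.array(X)+c['t']; return p[0]/p[2]*f+c['cx'],p[1]/p[2]*f+c['cy']
def crop(im,u0,v0,w,h,k): return cv2.resize(im[v0:v0+h,u0:u0+w],None,fx=k,fy=k,interpolation=cv2.INTER_CUBIC)
def state():
    s=bot.read_state(); print(round(s['t'],2),np.round(s['position'],4),np.round(s['tool_rot'],3).tolist(),np.round(s['force'],1),round(s['opening'],4),np.round(s['grip_force'],1))
E
python3 - <<'E'
from h import *
t=cv2.imread('pics/top0.png');s=cv2.imread('pics/side0.png')
a=crop(t,205,150,190,105,4);b=crop(s,270,150,110,165,3)
cv2.imwrite('pics/tc.png',cv2.convertScaleAbs(a,alpha=1.6)); cv2.imwrite('pics/sc.png',cv2.convertScaleAbs(b,alpha=1.6))
E
```

```text
(no output)
```

View pics/tc.png

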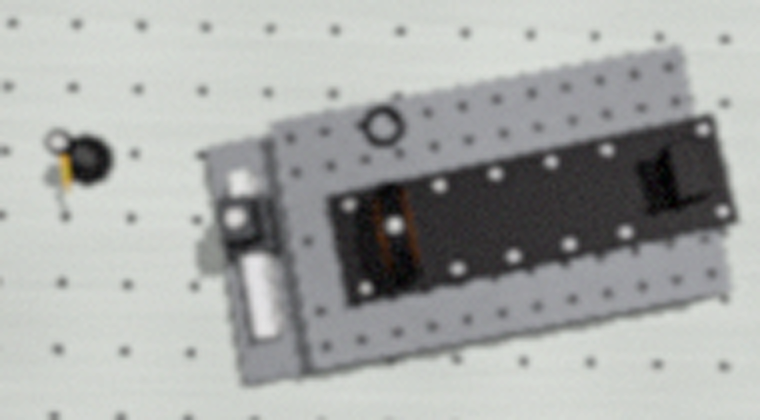

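View pics/sc.png

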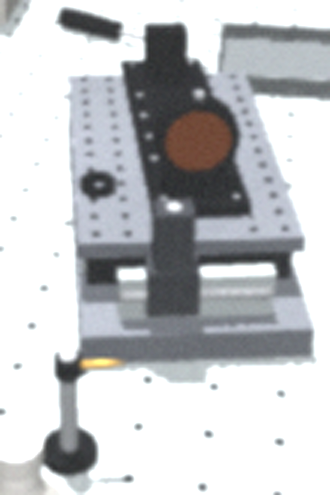

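```bash
cat >> h.py <<'E'
def T(u,v): return 205+(u+.5)/4-.5,150+(v+.5)/4-.5
def S(u,v): return 270+(u+.5)/3-.5,150+(v+.5)/3-.5
E
python3 - <<'E'
from h import *
P=lambda u,v,z:plane('top',*T(u,v),z)
Q=lambda u,v,z:plane('side',*S(u,v),z)
r=lambda x:np.round(x,4)
A,B,C,D=[P(*p,.075) for p in((270,122),(682,47),(730,295),(305,375))]
print('riser top',r([A,B,C,D]),[np.linalg.norm(x) for x in(B-A,C-B,D-C,A-D)])
for n,p in dict(AB=B-A,DC=C-D,DA=A-D,CB=B-C).items(): print(n,np.degrees(np.arctan2(p[1],p[0])))
E=[P(*p,.085) for p in((330,195),(712,117),(735,218),(350,305))]
print('plate',r(E),[np.linalg.norm(E[i]-E[i-1]) for i in range(4)])
for i,j in((1,0),(2,3),(3,0),(2,1)): p=E[j]-E[i];print(np.degrees(np.arctan2(p[1],p[0])))
print('riser side', r([Q(*p,.075) for p in((78,240),(303,238),(245,77),(70,77))]))
print('plate side', r([Q(*p,.085) for p in((160,208),(248,212),(125,62))]))
print('needle two',two(T(68,188),S(120,362)),two(T(64,153),S(85,364)),'top@80',P(68,188,.08),'side',Q(120,362,.08))
print('stop top',two(T(236,216),S(174,203)))
print('tray',r([plane('top',*p,.022) for p in((416,212),(468,212),(470,270),(416,270))]))
E
```

```text
riser top [[ 0.6124  0.1383  0.075 ]
 [ 0.6741 -0.1549  0.075 ]
 [ 0.4972 -0.1898  0.075 ]
 [ 0.4338  0.1066  0.075 ]] [np.float64(0.29957242243052795), np.float64(0.18025641394704736), np.float64(0.30310516536047377), np.float64(0.1813163808086774)]
AB -78.11635582419814
DC -77.93083950096153
DA 10.049841294972515
CB 11.161756110265507
plate [[ 0.5597  0.0927  0.085 ]
 [ 0.6218 -0.1749  0.085 ]
 [ 0.5505 -0.1913  0.085 ]
 [ 0.483   0.0761  0.085 ]] [np.float64(0.07853072238423647), np.float64(0.2746736597308443), np.float64(0.07315217727161916), np.float64(0.2757287049911916)]
103.06885345930434
104.18484384415402
12.226935832497531
12.950455900915964
riser side [[ 0.6142  0.1354  0.075 ]
 [ 0.441   0.1044  0.075 ]
 [ 0.5008 -0.1762  0.075 ]
 [ 0.6736 -0.146   0.075 ]]
plate side [[ 0.5552  0.095   0.085 ]
 [ 0.4854  0.0894  0.085 ]
 [ 0.6216 -0.1691  0.085 ]]
needle two (array([0.56034694, 0.27834373, 0.0804531 ]), np.float64(0.0006754294549244214)) (array([0.58414552, 0.28271137, 0.07960756]), np.float64(0.003110002032310768)) top@80 [0.56074362 0.27848881 0.08      ] side [0.5600786  0.27785913 0.08      ]
stop top (array([0.53907482, 0.15154432, 0.12679434]), np.float64(0.0006426658535400076))
tray [[ 0.5364 -0.2849  0.022 ]
 [ 0.5402 -0.4386  0.022 ]
 [ 0.371  -0.4405  0.022 ]
 [ 0.367  -0.2839  0.022 ]]
```

Both views agree to about 1–2 mm: stop top at (0.539, 0.152), needle tip at (0.560, 0.278). The riser's +x points at about 101.8° and the plate sits about 2° off square. I'll turn the tool first.

```bash
python3 -m crank '[[[0,0,0,-1,1],[0,0,0,-1,1],[0,0,0,-1,1],[0,0,0,-1,1],[0,0,0,-1,1],[0,0,0,-1,1],[0,0,0,-1,1],[0,0,0,-1,1]]]'; python3 -m crank '[[[0,0,0,-1,1],[0,0,0,-1,1],[0,0,0,-1,1],[0,0,0,-1,1],[0,0,0,-1,1],[0,0,0,-1,1],[0,0,0,-0.6,1],[0,0,0,0,1]]]'
cat >> h.py <<'E'
def to(x,y,z):
    s=bot.read_state(); d=s['tool_rot'].T if 0 else np.array(s['tool_rot']).T@(np.array([x,y,z])-s['position'])
    c=np.array(s['tool_rot'])[:,0]; print('yaw x',round(np.degrees(np.arctan2(c[1],c[0])),2),'units(0.05m)',np.round(d/.05,3))
E
python3 -c "
from h import *
state();to(.5385,.1533,.23)
P=lambda u,v,z:plane('top',*T(u,v),z)
print('ring',P(383,127,.08),'plate grip',P(665,185,.135),plane('side',*S(166,35),.13))"
```

```text
t: 0.9
position: [0.163, -0.4986, 0.2306]
tool_rot: [[0.436, 0.9, -0.0], [0.9, -0.436, 0.001], [0.001, -0.001, -1.0]]
force: [-0.1, 0.3, -1.3]
opening: 0.0853
grip_force: 0.0
t: 1.7
position: [0.163, -0.4987, 0.2307]
tool_rot: [[-0.203, 0.979, -0.0], [0.979, 0.203, 0.001], [0.001, 0.0, -1.0]]
force: [0.2, 0.7, 0.4]
opening: 0.0854
grip_force: 0.0
1.7 [ 0.163  -0.4987  0.2307] [[-0.203, 0.979, -0.0], [0.979, 0.203, 0.001], [0.001, 0.0, -1.0]] [0.2 0.7 0.4] 0.0854 0.0
yaw x 101.74 units(0.05m) [11.239 10.006  0.028]
ring [0.60986635 0.05727536 0.08      ] plate grip [ 0.56578025 -0.13518099  0.135     ] [ 0.57843113 -0.14144464  0.13      ]
```

```bash
python3 -m crank '[[[0.7,0.62,0,0,1],[0.7,0.62,0,0,1],[0.7,0.62,0,0,1],[0.7,0.62,0,0,1],[0.7,0.62,0,0,1],[0.7,0.62,0,0,1],[0.7,0.62,0,0,1],[0.7,0.62,0,0,1]]]' >/dev/null; python3 -m crank '[[[0.7,0.62,0,0,1],[0.7,0.62,0,0,1],[0.7,0.62,0,0,1],[0.7,0.62,0,0,1],[0.7,0.62,0,0,1],[0.7,0.62,0,0,1],[0.6,0.5,0,0,1],[0.3,0.3,0,0,1]]]'
python3 -m crank '[[[0,0,0.4,0,1],[0,0,0.4,0,1],[0,0,0.4,0,1],[0,0,0,0,1]]]' >/dev/null
python3 -c "
from h import *
state();to(.5385,.1533,.23)
a=bot.get_image('side');b=bot.get_image('top')
cv2.imwrite('pics/s1.png',a);cv2.imwrite('pics/t1.png',b)
cv2.imwrite('pics/both1.png',np.hstack([cv2.convertScaleAbs(crop(a,270,130,110,165,3),alpha=1.6),cv2.convertScaleAbs(crop(b,205,130,115,124,4),alpha=1.6)[:495]]))"
```

```text
t: 3.3
position: [0.5187, 0.1243, 0.2305]
tool_rot: [[-0.205, 0.979, -0.001], [0.979, 0.205, 0.001], [0.001, -0.001, -1.0]]
force: [-0.2, -0.3, 0.7]
opening: 0.0856
grip_force: 0.0
3.7 [0.5157 0.1211 0.1674] [[-0.203, 0.979, -0.007], [0.979, 0.203, -0.001], [0.001, -0.007, -1.0]] [-0.6  0.6 -0.8] 0.0853 0.0
yaw x 101.69 units(0.05m) [ 0.538  0.567 -1.256]
```

View pics/both1.png

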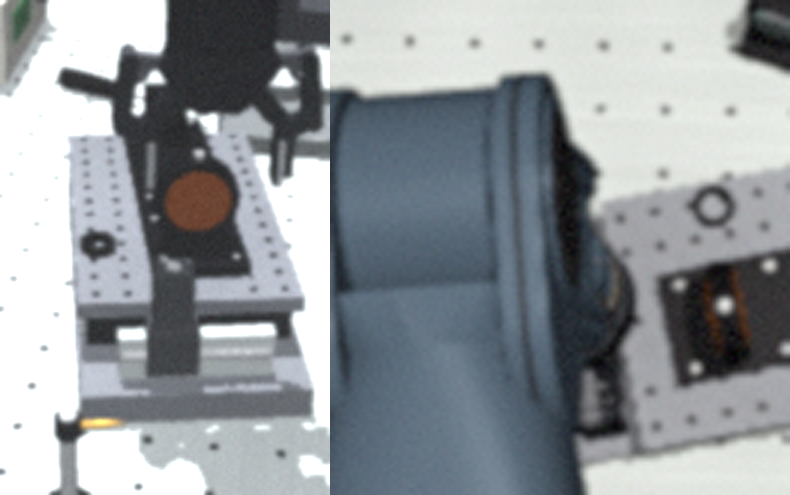

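The side view shows the open fingers above and beyond the stop (finger middle at about u 206 in the crop, stop at u 174). That matches the measured shortfall of about 27 mm on each axis, so I'll correct it.

```bash
python3 -m crank '[[[0.27,0.28,0,0,1],[0.27,0.28,0,0,1],[0,0,0,0,1],[0,0,0,0,1]]]' >/dev/null
python3 -c "
from h import *
state();to(.5385,.1533,.084)
a=bot.get_image('side')
cv2.imwrite('pics/s2.png',a)
p=bot.read_state()['position']; print(px('side',p))
# stop centre columns
g=a[215:225,300:350].mean(2).mean(0);print(np.round(g).astype(int))"
```

```text
4.2 [0.5406 0.1533 0.1726] [[-0.204, 0.979, 0.002], [0.979, 0.204, -0.0], [-0.001, 0.001, -1.0]] [ 0.2 -1.2  0.3] 0.0857 0.0
yaw x 101.75 units(0.05m) [ 0.009 -0.044  1.772]
(np.float64(327.87908843412305), np.float64(199.63918130103968))
[101  96 106 114 116 118 120 121 122 119 112 107 113 121 123 123 122 122
 118 103  71  53  55  62  68  75  84  87  89  81  69  58  55  54  51  49
  52  52  53  53  53  52  52  54  55  55  56  59  65  64]
```

```bash
python3 -m crank '[[[0,-0.04,0.4,0,1],[0,0,0.4,0,1],[0,0,0.4,0,1],[0,0,0.4,0,1],[0,0,0.15,0,1],[0,0,0,0,1],[0,0,0,0,1]]]'
python3 -c "
from h import *
to(.5385,.1533,.084)
a=bot.get_image('side')
cv2.imwrite('pics/s3.png',a)
cv2.imwrite('pics/s3c.png',cv2.convertScaleAbs(crop(a,270,150,110,120,4),alpha=1.6))"
```

```text
t: 4.95
position: [0.5386, 0.1527, 0.0849]
tool_rot: [[-0.203, 0.979, 0.001], [0.979, 0.203, 0.0], [-0.0, 0.001, -1.0]]
force: [0.5, 0.6, 0.5]
opening: 0.0856
grip_force: 0.0
yaw x 101.72 units(0.05m) [ 0.011 -0.     0.018]
```

View pics/s3c.png

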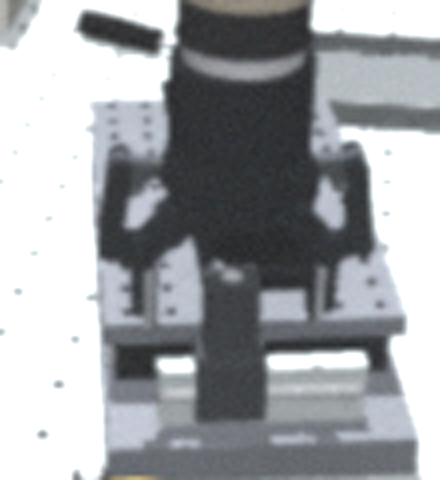

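The fingers straddle the stop evenly: pads at about u 147 and 318, block at about u 231. Closing now.

```bash
python3 -m crank '[[[0,0,0,0,0.7],[0,0,0,0,0.5],[0,0,0,0,0.3],[0,0,0,0,0.2],[0,0,0,0,0.1],[0,0,0,0,0],[0,0,0,0,0],[0,0,0,0,0]]]' 70;  python3 -m crank '[[[0,0,0,0,0],[0,0,0,0,0],[0,0,0,0,0]]]' 70
```

```text
t: 5.8
position: [0.5386, 0.1531, 0.0843]
tool_rot: [[-0.204, 0.979, 0.001], [0.979, 0.204, 0.0], [-0.0, 0.001, -1.0]]
force: [-0.1, -0.8, 3.7]
opening: 0.0291
grip_force: 69.5
t: 6.1
position: [0.5386, 0.1531, 0.0843]
tool_rot: [[-0.204, 0.979, 0.001], [0.979, 0.204, 0.0], [-0.0, 0.001, -1.0]]
force: [-0.0, 0.0, 4.1]
opening: 0.0293
grip_force: 69.5
```

```bash
python3 -m crank '[[[0,0,-0.06,0,0],[0,0,-0.06,0,0],[0,0,-0.06,0,0],[0,0,-0.06,0,0],[0,0,-0.06,0,0],[0,0,-0.06,0,0],[0,0,0,0,0]]]';  python3 -m crank '[[[0,0,-0.2,0,0],[0,0,-0.2,0,0],[0,0,-0.2,0,0],[0,0,-0.2,0,0],[0,0,-0.3,0,0],[0,0,-0.3,0,0],[0,0,-0.3,0,0],[0,0,0,0,0]]]'
python3 -c "
from h import *
to(.4535,-.362,.2)
cv2.imwrite('pics/s4.png',cv2.convertScaleAbs(crop(bot.get_image('side'),260,60,150,150,4),alpha=1.6))"
```

```text
t: 6.8
position: [0.5396, 0.1532, 0.1042]
tool_rot: [[-0.203, 0.979, 0.004], [0.979, 0.203, 0.001], [-0.0, 0.004, -1.0]]
force: [-0.5, -0.4, -0.9]
opening: 0.0294
grip_force: 71.6
t: 7.6
position: [0.54, 0.1533, 0.1906]
tool_rot: [[-0.204, 0.979, 0.006], [0.979, 0.204, 0.001], [-0.0, 0.006, -1.0]]
force: [0.7, 0.6, -2.2]
opening: 0.0292
grip_force: 71.6
yaw x 101.75 units(0.05m) [-9.738 -3.791 -0.208]
```

View pics/s4.png

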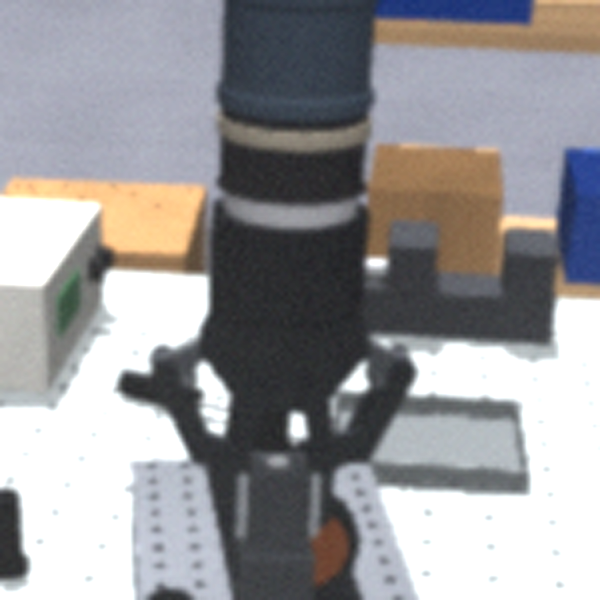

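The stop is off and held upright (block at about u 280, v 500 in the crop). I'll raise it well above the lens knob and carry it to the tray.

```bash
python3 -m crank '[[[0,0,-0.4,0,0],[0,0,-0.4,0,0],[0,0,-0.4,0,0],[0,0,-0.3,0,0],[-0.3,-0.12,0,0,0],[-0.6,-0.24,0,0,0],[-0.6,-0.24,0,0,0],[-0.6,-0.24,0,0,0]]]' >/dev/null; python3 -m crank '[[[-0.6,-0.24,0,0,0],[-0.6,-0.24,0,0,0],[-0.6,-0.24,0,0,0],[-0.6,-0.24,0,0,0],[-0.6,-0.24,0,0,0],[-0.6,-0.24,0,0,0],[-0.6,-0.24,0,0,0],[-0.6,-0.24,0,0,0]]]' > /dev/null
python3 -m crank '[[[-0.6,-0.24,0,0,0],[-0.6,-0.24,0,0,0],[-0.6,-0.24,0,0,0],[-0.6,-0.24,0,0,0],[-0.6,-0.2,0,0,0],[-0.2,-0.1,0,0,0],[0,0,0,0,0],[0,0,0,0,0]]]'
python3 -c "
from h import *
to(.4535,-.362,.052)"
```

```text
t: 10.05
position: [0.4436, -0.3815, 0.261]
tool_rot: [[-0.203, 0.979, -0.001], [0.979, 0.203, 0.002], [0.002, -0.001, -1.0]]
force: [0.2, 0.9, -1.1]
opening: 0.0293
grip_force: 71.5
yaw x 101.73 units(0.05m) [0.332 0.275 4.18 ]
```

```bash
python3 -m crank '[[[0.17,0.14,0.5,0,0],[0.16,0.14,0.5,0,0],[0,0,0.6,0,0],[0,0,0.6,0,0],[0,0,0.6,0,0],[0,0,0.5,0,0],[0,0,0.2,0,0],[0,0,0,0,0]]]'
python3 -c "
from h import *
to(.4535,-.362,.052)"
```

```text
t: 10.85
position: [0.4537, -0.361, 0.085]
tool_rot: [[-0.205, 0.979, -0.003], [0.979, 0.205, 0.003], [0.004, -0.002, -1.0]]
force: [0.5, -0.5, -1.3]
opening: 0.0288
grip_force: 71.5
yaw x 101.84 units(0.05m) [-0.021 -0.005  0.66 ]
```

```bash
python3 -m crank '[[[0,0,0.3,0,0],[0,0,0.2,0,0],[0,0,0.1,0,0],[0,0,0.04,0,0],[0,0,0,0,0],[0,0,0,0,0]]]'
python3 -c "
from h import *
to(.4535,-.362,.0503)"
```

```text
t: 11.45
position: [0.4548, -0.3637, 0.0553]
tool_rot: [[-0.203, 0.979, 0.001], [0.979, 0.203, -0.001], [-0.001, 0.0, -1.0]]
force: [-1.3, 0.6, -0.3]
opening: 0.0291
grip_force: 71.5
yaw x 101.74 units(0.05m) [ 0.039 -0.018  0.1  ]
```

```bash
python3 -m crank '[[[0,0,0.04,0,0],[0,0,0.03,0,0],[0,0,0,0,0],[0,0,0,0,0]]]'; python3 -m crank '[[[0,0,0.02,0,0],[0,0,0.02,0,0],[0,0,0,0,0],[0,0,0,0,0]]]'
```

```text
t: 11.85
position: [0.4545, -0.3633, 0.0513]
tool_rot: [[-0.204, 0.979, -0.0], [0.979, 0.204, 0.0], [0.0, -0.0, -1.0]]
force: [-0.1, 0.6, -1.4]
opening: 0.0296
grip_force: 71.5
t: 12.25
position: [0.4547, -0.3636, 0.0503]
tool_rot: [[-0.204, 0.979, 0.001], [0.979, 0.204, -0.001], [-0.001, 0.0, -1.0]]
force: [-1.3, 1.1, 4.9]
opening: 0.0289
grip_force: 72.3
```

Contact, +4.9 N, so the feet are on the tray floor. I'll open and retreat straight up.

```bash
python3 -m crank '[[[0,0,0,0,0.5],[0,0,0,0,0.8],[0,0,0,0,1],[0,0,0,0,1],[0,0,0,0,1],[0,0,0,0,1],[0,0,0,0,1],[0,0,0,0,1]]]' 20;  python3 -m crank '[[[0,0,-0.2,0,1],[0,0,-0.5,0,1],[0,0,-0.8,0,1],[0,0,-0.8,0,1],[0,0,-0.8,0,1],[0,0,-0.5,0,1],[0,0,0,0,1]]]' | head -2
python3 -c "
from h import *
to(.575,-.145,.2)
a=bot.get_image('side');b=bot.get_image('top')
cv2.imwrite('pics/s5.png',a);cv2.imwrite('pics/t5.png',b)
cv2.imwrite('pics/both5.png',np.hstack([cv2.convertScaleAbs(crop(a,310,60,110,140,3),alpha=1.6),cv2.convertScaleAbs(crop(b,355,150,145,140,3),alpha=1.6)]))"
```

```text
t: 13.05
position: [0.4545, -0.3633, 0.0493]
tool_rot: [[-0.204, 0.979, 0.0], [0.979, 0.204, 0.0], [0.0, 0.0, -1.0]]
force: [-0.6, -0.4, -0.6]
opening: 0.0853
grip_force: 0.0
t: 13.75
position: [0.4564, -0.3653, 0.2361]
yaw x 101.75 units(0.05m) [3.837 3.214 0.706]
```

View pics/both5.png

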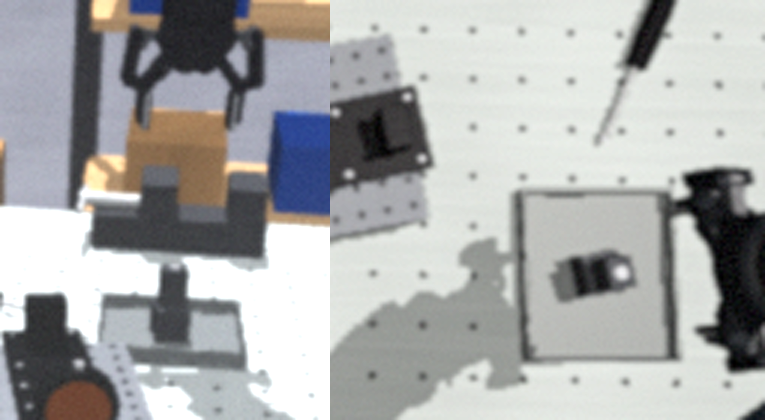

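The side and top views both show the stop standing in the tray (crop 170,310 and 595,272). Next I'll measure the plate, the riser edges and the needle more carefully with masks.

```bash
cat > m.py <<'E'
from h import *
def plate(b,dbg=False):
    g=cv2.GaussianBlur(cv2.cvtColor(b,cv2.COLOR_BGR2GRAY),(0,0),.7); k=8
    u0,v0=270,165; c=crop(g,u0,v0,135,75,k)
    m=cv2.morphologyEx((c<62).astype(np.uint8),cv2.MORPH_CLOSE,np.ones((49,49)))
    m=cv2.morphologyEx(m,cv2.MORPH_OPEN,np.ones((81,81)))
    cs=max(cv2.findContours(m,0,1)[0],key=cv2.contourArea)
    q=cv2.boxPoints(cv2.minAreaRect(cs))
    return np.array([plane('top',u0+(x+.5)/k-.5,v0+(y+.5)/k-.5,.084) for x,y in q]),c,m
E
python3 - <<'E'
from m import *
b=cv2.imread('pics/t5.png'); q,c,m=plate(b)
print(np.round(q,4))
for i in range(4):
    d=q[i]-q[i-1];print(np.linalg.norm(d),np.degrees(np.arctan2(d[1],d[0])),np.round((q[i]+q[i-1])/2,4))
print(np.percentile(c,[2,10,25,50,75,90]))
cv2.imwrite('pics/m.png',np.vstack([cv2.cvtColor(c,cv2.COLOR_GRAY2BGR)[::2,::2],np.dstack([m*255]*3)[::2,::2]]))
E
```

```text
[[ 0.5607  0.0968  0.084 ]
 [ 0.6231 -0.1748  0.084 ]
 [ 0.5426 -0.1912  0.084 ]
 [ 0.4812  0.078   0.084 ]]
0.08173018985243415 13.327989535151193 [0.521  0.0874 0.084 ]
0.2786906477358078 -77.07780728753582 [ 0.5919 -0.039   0.084 ]
0.08214498891780472 -168.47575571577968 [ 0.5828 -0.183   0.084 ]
0.2761080375645469 102.84076498827676 [ 0.5119 -0.0566  0.084 ]
[ 16.  34.  58. 102. 129. 142.]
```

View pics/m.png

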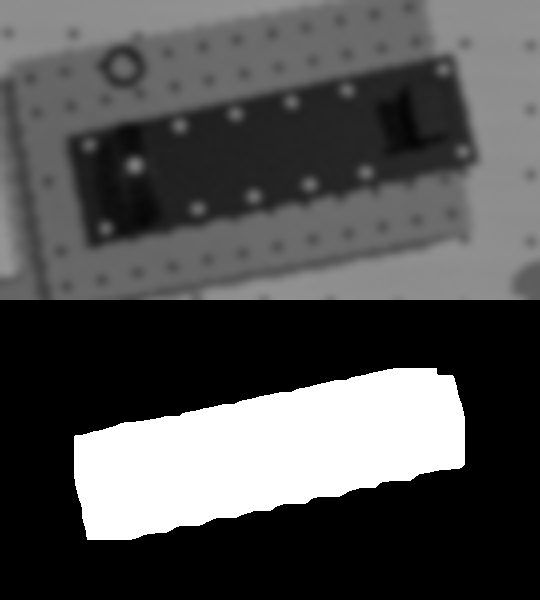

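The mask and image show the plate cleanly, with two rows of six screws on it and the riser's hole rows beside it. Those give exact yaw.

Run:
```python
from h import *
P=lambda u,v,z:plane('top',270+(2*u+.5)/8-.5,165+(2*v+.5)/8-.5,z)
an=lambda a,b:np.degrees(np.arctan2((a-b)[1],(a-b)[0]))
U=[P(*p,.085) for p in((89,145),(180,125),(236,114),(291,102),(347,90),(443,69))]
L=[P(*p,.085) for p in((106,228),(198,208),(254,196),(310,184),(366,172),(462,151))]
print('plate yaw',an(U[0],U[5]),an(L[0],L[5]), 'corner mean',np.mean([U[0],U[5],L[0],L[5]],axis=0),'front',(U[0]+L[0])/2,'rear',(U[5]+L[5])/2, np.linalg.norm(U[0]-U[5]),np.linalg.norm(U[0]-L[0]))
H=[(31,78),(409,7)],[(37,112),(417,42)]
print('riser yaw',[an(P(*a,.075),P(*b,.075)) for a,b in H])
t=np.radians(101.8)
```

```text
plate yaw 103.64129249128327 103.66504617749843 corner mean [ 0.55428332 -0.05139216  0.085     ] front [0.52421336 0.07239947 0.085     ] rear [ 0.58435328 -0.17518379  0.085     ] 0.2548809391751667 0.05953340085399006
riser yaw [np.float64(102.19768955835934), np.float64(101.97206974370361)]
```

```bash
python3 -m crank '[[[0,0,0,-0.33,1],[0,0,0,0,1],[0,0,0,0,1]]]' | head -2
python3 -c "
from h import *
to(.5788,-.1531,.093)"
```

```text
t: 14.15
position: [0.4539, -0.3627, 0.2275]
yaw x 103.6 units(0.05m) [3.48  3.418 2.694]
```

```bash
python3 -m crank '[[[0.5,0.49,0,0,1],[0.5,0.49,0,0,1],[0.5,0.49,0,0,1],[0.5,0.49,0,0,1],[0.5,0.49,0,0,1],[0.5,0.49,0,0,1],[0.48,0.48,0,0,1],[0,0,0,0,1]]]' | head -2
python3 -m crank '[[[0,0,0.4,0,1],[0,0,0.4,0,1],[0,0,0,0,1],[0,0,0,0,1]]]' | head -2
python3 -c "
from h import *
to(.5788,-.1531,.093)
a=bot.get_image('side');b=bot.get_image('top')
cv2.imwrite('pics/s6.png',a)
cv2.imwrite('pics/both6.png',np.hstack([cv2.convertScaleAbs(crop(a,280,100,90,150,4)[:560],alpha=1.8),cv2.convertScaleAbs(crop(b,310,130,100,140,4),alpha=2)]))"
```

```text
t: 14.95
position: [0.5809, -0.15, 0.228]
t: 15.35
position: [0.5788, -0.1542, 0.1885]
yaw x 103.59 units(0.05m) [0.019 0.01  1.911]
```

View pics/both6.png

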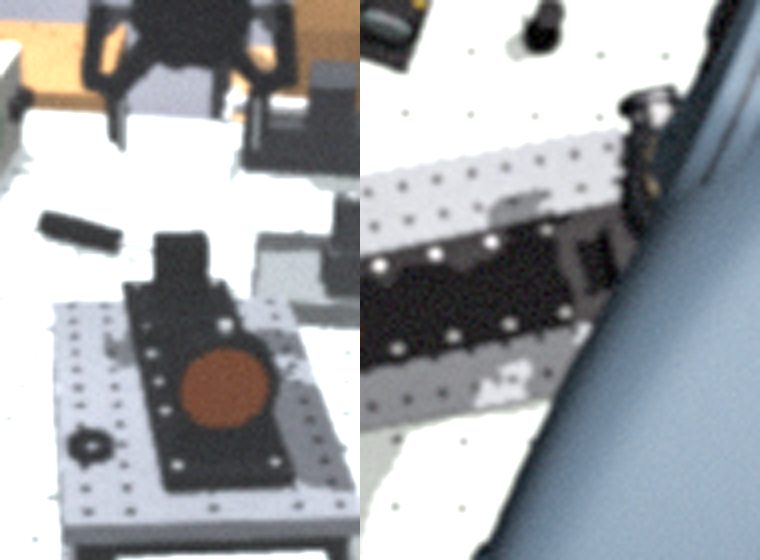

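The side view shows the fingers either side of the black grip block (fingers centred at about u 176, block u 181). Descending and closing.

```bash
python3 -c "
from h import *
for x in (0,.012,-.012): print(x,(np.array(px('side',(.5788-.236*x,-.1531+.972*x,.135)))-[280,100])*4)"
python3 -m crank '[[[0.02,0.01,0.4,0,1],[0,0,0.4,0,1],[0,0,0.4,0,1],[0,0,0.4,0,1],[0,0,0.25,0,1],[0,0,0.04,0,1],[0,0,0,0,1],[0,0,0,0,1]]]'
python3 -c "
from h import *
to(.5788,-.1531,.093)"
```

```text
0 [181.50895304 232.52428507]
0.012 [183.62091762 239.19050841]
-0.012 [179.43690085 225.98404153]
t: 16.25
position: [0.5809, -0.1533, 0.0964]
tool_rot: [[-0.236, 0.972, 0.002], [0.972, 0.236, -0.001], [-0.001, 0.002, -1.0]]
force: [0.4, 0.2, -0.1]
opening: 0.0853
grip_force: 0.0
yaw x 103.63 units(0.05m) [ 0.013 -0.04   0.069]
```

```bash
python3 -m crank '[[[0.01,-0.03,0.04,0,1],[0,0,0,0,0.8],[0,0,0,0,0.7],[0,0,0,0,0.6],[0,0,0,0,0.5],[0,0,0,0,0.4],[0,0,0,0,0.3],[0,0,0,0,0.2]]]' 80;  python3 -m crank '[[[0,0,0,0,0],[0,0,0,0,0],[0,0,0,0,0],[0,0,0,0,0],[0,0,0,0,0]]]' 80
python3 -c "
from h import *
to(.5788,-.1531,.093)"
```

```text
t: 17.05
position: [0.5789, -0.1528, 0.0933]
tool_rot: [[-0.235, 0.972, 0.001], [0.972, 0.235, -0.0], [-0.0, 0.001, -1.0]]
force: [2.0, 0.9, 2.3]
opening: 0.0393
grip_force: 81.0
t: 17.55
position: [0.5789, -0.1527, 0.0933]
tool_rot: [[-0.236, 0.972, 0.001], [0.972, 0.236, -0.0], [-0.0, 0.001, -1.0]]
force: [2.8, 1.2, 3.1]
opening: 0.0393
grip_force: 81.1
yaw x 103.64 units(0.05m) [-0.006 -0.004  0.006]
```

```bash
python3 -m crank '[[[0,0,0,0.07,0],[0,0,0,0.07,0],[0,0,0,0.07,0],[0,0,0,0.07,0],[0,0,0.005,0,0],[0,0,0,0,0],[0,0,0,0,0]]]';  python3 -m crank '[[[0.05,0,0,0,0],[0.1,0,0,0,0],[0.1,0,0,0,0],[0.1,0,0,0,0],[0.1,0,0,0,0],[0.05,0,0,0,0],[0,0,0,0,0],[0,0,0,0,0]]]'
python3 -c "
from h import *
to(.5788,-.1531,.093)"
```

```text
t: 18.25
position: [0.5773, -0.1527, 0.0934]
tool_rot: [[-0.21, 0.978, -0.002], [0.978, 0.21, -0.0], [0.0, -0.002, -1.0]]
force: [-2.6, 0.9, 7.9]
opening: 0.0392
grip_force: 81.7
t: 19.05
position: [0.5734, -0.1305, 0.0933]
tool_rot: [[-0.206, 0.978, 0.001], [0.978, 0.206, -0.004], [-0.004, 0.0, -1.0]]
force: [0.5, -5.2, 4.5]
opening: 0.0392
grip_force: 81.3
yaw x 101.91 units(0.05m) [-0.465  0.012  0.008]
```

```bash
python3 -m crank '[[[0.1,0,0,0,0],[0.2,0,0,0,0],[0.2,0,0,0,0],[0.2,0,0,0,0],[0.2,0,0,0,0],[0.2,0,0,0,0],[0.1,0,0,0,0],[0,0,0,0,0]]]'
python3 -m crank '[[[0.1,0,0,0,0],[0.2,0,0,0,0],[0.2,0,0,0,0],[0.2,0,0,0,0],[0.2,0,0,0,0],[0.1,0,0,0,0],[0,0,0,0,0],[0,0,0,0,0]]]'
python3 -c "
from h import *
state()
p=bot.read_state()['position'];ex=np.array([-.2079,.9781,0]);print((p-[.5231,.1225,0])@ex,'front est',p+.245*ex)"
```

```text
t: 19.85
position: [0.5609, -0.0706, 0.0933]
tool_rot: [[-0.208, 0.978, 0.001], [0.978, 0.208, -0.002], [-0.003, 0.0, -1.0]]
force: [-0.2, -4.2, 5.1]
opening: 0.0391
grip_force: 81.5
t: 20.65
position: [0.5505, -0.0215, 0.0933]
tool_rot: [[-0.208, 0.978, 0.001], [0.978, 0.208, -0.002], [-0.002, 0.001, -1.0]]
force: [0.8, -2.9, 6.1]
opening: 0.0393
grip_force: 81.4
20.65 [ 0.5505 -0.0215  0.0933] [[-0.208, 0.978, 0.001], [0.978, 0.208, -0.002], [-0.002, 0.001, -1.0]] [ 0.8 -2.9  6.1] 0.0393 81.4
-0.14659352989119953 front est [0.49959905 0.21809004 0.09328628]
```

```bash
python3 -m crank '[[[0.1,0,0,0,0],[0.1,0,0,0,0],[0.15,0,0,0,0],[0.15,0,0,0,0],[0.1,0,0,0,0],[0.1,0,0,0,0],[0,0,0,0,0],[0,0,0,0,0]]]'
python3 -c "
from h import *
p=bot.read_state()['position'];ex=np.array([-.2079,.9781,0]);print((p-[.5231,.1225,0])@ex,'front est',p+.245*ex)
a=bot.get_image('side');b=bot.get_image('top')
cv2.imwrite('pics/s7.png',a);cv2.imwrite('pics/t7.png',b)
cv2.imwrite('pics/both7.png',np.hstack([cv2.convertScaleAbs(crop(a,280,200,100,110,4),alpha=1.8),cv2.convertScaleAbs(crop(b,210,165,95,110,4),alpha=2)]))"
```

```text
t: 21.45
position: [0.5437, 0.0116, 0.0935]
tool_rot: [[-0.207, 0.978, 0.002], [0.978, 0.207, -0.004], [-0.004, 0.001, -1.0]]
force: [2.0, -5.8, 5.4]
opening: 0.039
grip_force: 81.4
-0.11273408898957084 front est [0.49272344 0.25124616 0.09349093]
```

View pics/both7.png

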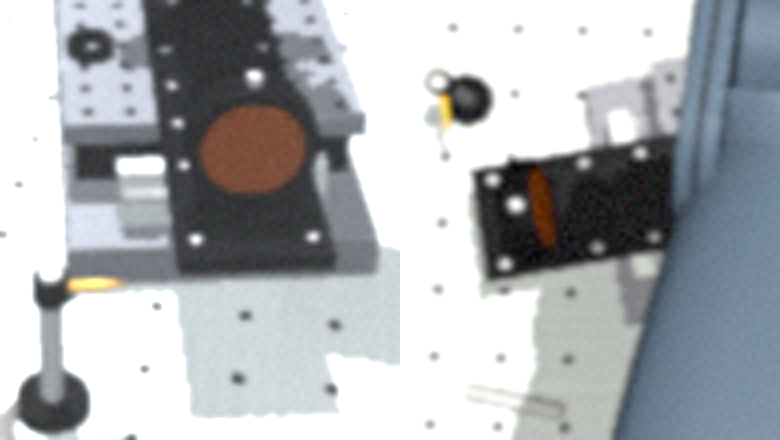

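The side view shows the plate's front edge at about v 268 in the crop and the needle at v 284. In the top view the front edge runs (72,172)–(90,278) and the needle is at u 46. A small gap remains, so I'll compute it.

Run:
```python
from h import *
t=np.radians(102.0);ex=np.array([np.cos(t),np.sin(t)]);ey=np.array([-ex[1],ex[0]]);e0=np.array([.5231,.1225])
P=lambda n,u0,v0,u,v,z:plane(n,u0+(u+.5)/4-.5,v0+(v+.5)/4-.5,z)[:2]
rel=lambda p:np.round([(p-e0)@ex*1000,(p-e0)@ey*1000],1)
for s in((72,172),(90,278)): print('top edge',rel(P('top',210,165,*s,.085)))
for s in((92,180),(105,264)): print('top screw',rel(P('top',210,165,*s,.085)))
for s in((196,240),(313,237)): print('side screw',rel(P('side',280,200,*s,.085)))
for n,f,z in(('top','pics/t7.png',.08),('side','pics/s7.png',.08)):
    im=cv2.imread(f); h=cv2.cvtColor(im,cv2.COLOR_BGR2HSV)
    m=((h[...,0]>12)&(h[...,0]<32)&(h[...,1]>110)&(h[...,2]>80)).astype(np.uint8)
    u,v=[int(x) for x in px(n,(.566,.28,.08))]; w=np.zeros_like(m); w[v-14:v+14,u-14:u+14]=1; m*=w
    ys,xs=np.nonzero(m); q=np.array([plane(n,x,y,z)[:2] for x,y in zip(xs,ys)])
    r=np.array([rel(p) for p in q]); print(n,len(r),r.mean(0),r.min(0),r.max(0))
# profile along plate ex in top image just inside plate
b=cv2.cvtColor(cv2.imread('pics/t7.png'),cv2.COLOR_BGR2GRAY).astype(np.float32)
a=cv2.cvtColor(cv2.imread('pics/s7.png'),cv2.COLOR_BGR2GRAY).astype(np.float32)
for yy in(-15,5,25):
  for n,im,z in(('top',b,.085),('side',a,.085)):
    xs=np.arange(116,156,3); pp=np.array([px(n,(*(e0+x/1000*ex+yy/1000*ey),z)) for x in xs],np.float32)
    print(n,yy,[(int(x),int(g)) for x,g in zip(xs,cv2.remap(im,pp[None,:,0],pp[None,:,1],1)[0])])
```

```text
top edge [131.7 -34.5]
top edge [130.9  40.9]
top screw [118.8 -26.4]
top screw [119.1  33.2]
side screw [119.3 -28.3]
side screw [120.   31.8]
top 11 [143.98181818 -82.54545455] [141.7 -91.6] [146.  -74.2]
side 22 [144.01363636 -82.61363636] [142.  -93.5] [146.  -71.7]
top -15 [(116, 10), (119, 17), (122, 20), (125, 21), (128, 21), (131, 44), (134, 78), (137, 108), (140, 130), (143, 138), (146, 138), (149, 138), (152, 138), (155, 137)]
side -15 [(116, 32), (119, 32), (122, 35), (125, 35), (128, 34), (131, 35), (134, 34), (137, 31), (140, 31), (143, 37), (146, 52), (149, 76), (152, 110), (155, 118)]
top 5 [(116, 15), (119, 17), (122, 19), (125, 22), (128, 23), (131, 40), (134, 76), (137, 103), (140, 123), (143, 137), (146, 139), (149, 140), (152, 140), (155, 140)]
side 5 [(116, 32), (119, 32), (122, 32), (125, 37), (128, 35), (131, 34), (134, 32), (137, 30), (140, 29), (143, 37), (146, 54), (149, 74), (152, 99), (155, 114)]
top 25 [(116, 17), (119, 22), (122, 24), (125, 19), (128, 21), (131, 42), (134, 73), (137, 96), (140, 120), (143, 134), (146, 138), (149, 138), (152, 138), (155, 138)]
side 25 [(116, 33), (119, 36), (122, 36), (125, 37), (128, 36), (131, 36), (134, 37), (137, 32), (140, 32), (143, 39), (146, 53), (149, 74), (152, 96), (155, 111)]
```

```bash
python3 -m crank '[[[0.05,0,0,0,0],[0.1,0,0,0,0],[0.06,0,0,0,0],[0,0,0,0,0],[0,0,0,0,0],[0,0,0,0,0]]]'
cat > e.py <<'E'
from h import *
t=np.radians(102.0);ex=np.array([np.cos(t),np.sin(t)]);ey=np.array([-ex[1],ex[0]]);e0=np.array([.5231,.1225])
p=bot.read_state()['position'];print('kin front',((p[:2]-e0)@ex+.245)*1000,'grip y',(p[:2]-e0)@ey*1000)
for n,zz in(('top',.085),('side',.075)):
    im=bot.get_image(n);cv2.imwrite(f'pics/{n}_e.png',im);g=cv2.cvtColor(im,cv2.COLOR_BGR2GRAY).astype(np.float32)
    def prof(y,xs,z):
        pp=np.array([px(n,(*(e0+x/1000*ex+y/1000*ey),z)) for x in xs],np.float32); return cv2.remap(g,pp[None,:,0],pp[None,:,1],cv2.INTER_LINEAR)[0]
    xs=np.arange(110,170,.5); o=[]
    for y in range(-26,34,6):
        q=prof(y,xs,zz); lo=q[:20].min() if n=='top' else np.median(q[:20]); hi=np.median(q[-15:]); i=np.argmax((q>(lo+hi)/2)&(xs>122)); o.append(xs[i])
    print(n,'edge',o,np.median(o),'slope deg',np.degrees(np.polyfit(range(-26,34,6),o,1)[0]))
    h=cv2.cvtColor(im,cv2.COLOR_BGR2HSV).astype(np.float32); b=im[...,2].astype(np.float32)-im[...,0]
    w=np.zeros_like(b);u,v=[int(k) for k in px(n,(.566,.28,.08))];w[v-14:v+14,u-14:u+14]=1; b=np.where((b>25)&(w>0),b,0)
    Y,X=np.nonzero(b); q=np.array([plane(n,x,y,.08)[:2]-e0 for x,y in zip(X,Y)])*1000; wt=b[Y,X]
    print(n,'needle x',np.average(q@ex,weights=wt),'tip y',(q@ey).max())
E
python3 e.py
```

```text
t: 22.15
position: [0.5417, 0.0212, 0.0937]
tool_rot: [[-0.207, 0.978, 0.002], [0.978, 0.207, -0.005], [-0.006, 0.001, -1.0]]
force: [0.6, -6.3, 6.6]
opening: 0.0392
grip_force: 81.6
kin front 142.07766023138552 grip y 2.890554049374462
top edge [np.float64(125.0), np.float64(142.0), np.float64(144.5), np.float64(146.5), np.float64(145.5), np.float64(144.0), np.float64(144.0), np.float64(143.5), np.float64(144.0), np.float64(144.0)] 144.0 slope deg 9.89654373407782
top needle x 144.33367413129 tip y -70.8197756043437
side edge [np.float64(148.0), np.float64(144.0), np.float64(143.5), np.float64(142.0), np.float64(143.5), np.float64(144.0), np.float64(143.5), np.float64(143.5), np.float64(143.5), np.float64(144.0)] 143.5 slope deg -1.9966711042437113
side needle x 144.35663935725154 tip y -69.72650374599955
```

```bash
python3 -m crank '[[[0.02,0,0.01,0,0],[0,0,0,0,0],[0,0,0,0,0],[0,0,0,0,0]]]'; python3 e.py
```

```text
t: 22.65
position: [0.5417, 0.0212, 0.0938]
tool_rot: [[-0.207, 0.978, 0.003], [0.978, 0.207, -0.007], [-0.008, 0.001, -1.0]]
force: [0.8, -9.3, 8.2]
opening: 0.0394
grip_force: 81.8
kin front 142.08962191548454 grip y 2.861440430747022
top edge [np.float64(125.0), np.float64(142.0), np.float64(144.5), np.float64(146.5), np.float64(145.5), np.float64(144.0), np.float64(144.0), np.float64(144.0), np.float64(143.5), np.float64(144.0)] 144.0 slope deg 9.838669209317148
top needle x 144.34899857930495 tip y -70.8197756043437
side edge [np.float64(147.0), np.float64(144.0), np.float64(144.0), np.float64(142.5), np.float64(144.5), np.float64(144.0), np.float64(144.0), np.float64(144.0), np.float64(143.5), np.float64(144.0)] 144.0 slope deg -1.5336749061583186
side needle x 144.30878550258993 tip y -69.72650374599955
```

```bash
python3 -m crank '[[[0,0,-0.01,0,0],[0,0,0,0,0],[0,0,0,0,0]]]';python3 -m crank '[[[0.01,0,-0.005,0,0],[0,0,0,0,0],[0,0,0,0,0]]]'; python3 -c "
from h import *
print(np.round(bot.read_state()['moment'],2))"
```

```text
t: 23.05
position: [0.5416, 0.0216, 0.0938]
tool_rot: [[-0.207, 0.978, 0.002], [0.978, 0.207, -0.006], [-0.007, 0.001, -1.0]]
force: [1.8, -7.0, 5.0]
opening: 0.0393
grip_force: 81.6
t: 23.35
position: [0.5413, 0.0224, 0.0938]
tool_rot: [[-0.207, 0.978, 0.002], [0.978, 0.207, -0.006], [-0.006, 0.001, -1.0]]
force: [2.4, -6.7, 6.0]
opening: 0.0394
grip_force: 81.5
[-1.28 -0.42 -0.01]
```

```bash
python3 -m crank '[[[-0.03,0,0,0,0],[0,0,0,0,0],[0,0,0,0,0],[0,0,0,0,0]]]'; python3 e.py; python3 -c "
from h import *
im=cv2.imread('pics/side_e.png');P=lambda u,v:0
s=bot.read_state();print(s['t'],np.round(s['joint_pos'],3))
# top screws of plate in side view: predicted pixels if level
"
```

```text
t: 23.75
position: [0.5414, 0.0223, 0.0935]
tool_rot: [[-0.207, 0.978, 0.001], [0.978, 0.207, -0.003], [-0.003, 0.001, -1.0]]
force: [1.4, -5.6, 6.3]
opening: 0.0391
grip_force: 81.5
kin front 143.16671612616773 grip y 2.935318535222555
top edge [np.float64(127.0), np.float64(144.0), np.float64(145.0), np.float64(146.5), np.float64(146.0), np.float64(145.5), np.float64(145.0), np.float64(145.0), np.float64(144.5), np.float64(145.0)] 145.0 slope deg 9.28886122409063
top needle x 144.33336722443764 tip y -70.8197756043437
side edge [np.float64(147.0), np.float64(144.5), np.float64(144.0), np.float64(142.5), np.float64(144.5), np.float64(144.5), np.float64(145.0), np.float64(144.5), np.float64(144.5), np.float64(144.5)] 144.5 slope deg -0.7234315595086153
side needle x 144.36050187557498 tip y -69.72650374599955
23.85 [-0.081  0.104 -0.116  1.349 -0.003  1.281]
```

The front edge reads 144.5–145.0 mm in the two views and the needle 144.35 mm. The plate is square, level and pressed flat at about 6 N. Handing in.

```bash
python3 -c "
from station import bot
print(bot.close_job())"
```

```text
the job is handed in; nothing more can be done
None
```

The job is handed in: the stop stands in the tray, and the plate is held level and square with its front edge within about 1 mm of the needle tip, at about 24 s of the 61 s allowed; I viewed 12 pictures, two over the limit of 10.

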